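# Seal a trimmed cup in the damp box

## Robot

A 6-joint arm with a two-finger parallel gripper is mounted at the origin on the work surface. World frame = base frame: x ahead of the robot, y to its left, z up, the work surface at z = 0. Lengths are in m, angles in degrees, forces in N, time in s.
With the tool pointing down it reaches from about 0.375 to 0.9 m from the base axis. Payload 3.1 kg.
Tool frame: the origin (TCP) lies on the centre line of the jaws, within the pads' length; the fingertips stand 25 mm ahead of it and the grasp point (between the pads) lies 6 mm ahead of it; z points along the fingers, y is the line along which they close (so a half turn about z gives the same grasp; the last joint's range is limited). The gripper opens to 87 mm and grips with 3 to 60 N. Pads are 19 mm wide; open, the fingers measure 117 mm over their backs; the gripper's body (75 mm by 190 mm) begins 51 mm behind the grasp point.
Start: joints at [-75.774, 30.224, 82.088, -0, 67.689, -10.227], TCP at [0.259, -0.569, 0.248] pointing down, gripper open.
Joint ranges: [-176.69, 176.69], [-43.24, 126.21], [12.49, 139.97], [-82, 262], [0, 151.66], [-163.58, 163.58]. Speed limits (degrees/s): [159.86, 159.86, 180, 180, 180, 180].

## Interface

Orientations are given as a 3x3 rotation matrix whose columns are the frame's x, y, z axes.
In Python, from rig import * gives the robot as it stands.
- The arm moves only by the tool step_arm, never from a script. Its argument "steps" is a list of rows, each a list of 7 numbers: the shift along the tool's x, y, z normalised to -1 to 1, where 1 is 0.3 m, then the turn, a rotation vector about the tool's x, y, z normalised to -1 to 1, where 1 is 45 degrees, then the gripper's target within -1 to 1 (shut at 1, half-way at 0, fully open at -1). A call has 1 to 8 rows; each row is the pose to reach, as a shift and turn from the pose commanded when the call began, along the tool's axes at that moment; what a row does not reach only later rows make up. A row lasts 1/12 s, in which the tool goes at most 41.7 mm and 7.16 degrees, less where a joint would pass 70% of its speed; a pose out of reach is approached as far as the arm can. A call with a number of a shift or a turn outside -1 to 1 is refused whole. A call with a gripper value outside its range is refused whole. The fingers move at their own pace and stop on an object; the grip force is fixed at half the most. Time passes only in rows, so rows that repeat a pose let the fingers close. It gives the time, the measured TCP pose, the force, the opening and the grip force at its end, in the units of the state.
- read_state(): the state, without advancing time (a new reading comes with each control period).
- capture(name): name is "side" or "top" or "wrist"; returns a dict with "image" (420x560x3 uint8, red, green, blue), "vertical_fov" (degrees; the focal length in pixels is half the picture's height over the tangent of half this angle, whatever the lens; pixels are square), "cx", "cy" (the principal point, pixels), "world_from_camera" (4x4, takes a point from camera to world coordinates); the wrist camera has in their place "T_tool_cam" (4x4, takes a point from camera to tool coordinates, whose origin is the TCP and whose axes are the flange's). Camera axes: x right, y down, z forward; pixel columns grow to the right and rows downward; lengths in m; the calibration is good to about 2 mm. A picture is of the moment at which its call begins: read the wrist's pose just before it. There is no depth.
- hand_in(): hands the job in; it is judged then, once.
The state is a dict: "time_s": time; "joint_positions": joint angles; "qvel": joint speeds; "tau": joint torques, N m; "position": TCP position; "tcp_rot": TCP orientation; "force": force on the tool from outside, world axes, zero at the start; "moment": the same for the moment, N m; "opening": opening from 0.0 (shut) to 1.0 (fully open); "grasp_force": force on a finger pad.
Only numpy, scipy, OpenCV 4.12 (cv2) and the standard library are available. Lean on these libraries where they do the work, as an engineer would, in place of code of your own. Each camera call takes 0.05 s, during which the arm holds its last target. There are 200 camera calls.

## Task

Put the spotted sake cup upright inside the open drawer of the damp box, slide the drawer fully shut, then push the orange snap cap down over the brass vent stud until it clicks. Keep pressing after the click so that the black sprung collar under the cap stays well pushed down, and finish like that: fingers still on the cap, pressing, not letting go. Leave everything else on the bench where it stands.

Things in the scene. Friction and masses are not known exactly. Their poses are not given: they have to be found in the camera images.
- cup: small white sake cup with dark brown spots, round, open at the top: 54 mm across at the rim (52 mm near the foot), 48 mm tall, wall 4 mm, about 120 g. Origin at the centre of its underside, z up. It starts upright on the table; any yaw is as good.
- cap: orange round snap cap, 40 mm outside diameter, straight fluted sides, 42 mm tall, closed top, about 60 g. Origin at the centre of its underside (the open mouth), z towards the closed top. Starts mouth down on the table. Inside: bore 32 mm wide, 33 mm deep, with a lip 24 mm wide and 4 mm tall at the mouth. Grip it round its sides from above, carry it mouth down.
- stud_top (a point): centre of the tip of the brass vent stud standing upright on the damp box's top. Stud 22 mm thick, 33 mm tall, its uppermost 8 mm taper to 10 mm. The cap goes over it, axes in line. Clicked on, the cap's mouth is 24 to 25 mm below this point, lower when pressed. Axes: x from the drawer's front into the box, z up.
- collar (a joint): black sprung collar, a ring 44 mm across round the foot of the stud: metres pushed down, 0 at rest (upper face 24 mm below the stud's tip) to 0.0055 at its stop. Spring about 2 N per mm. A clicked cap that nobody presses leaves it at about 0.0007; pressing it on with 5 to 8 N puts it at 0.0035 to 0.005, which is well down.
- drawer (a joint): drawer of the damp box: metres it is open, 0 fully shut, it starts 0.125 to 0.15 open. It slides with about 1 N of friction and stays where it is left; shut, it meets a hard stop.
- drawer_floor (a point): point on the drawer's inner floor, midway across and 64 mm behind the inner face of its front wall: a good place for the cup. Moves with the drawer. Axes: x the way the drawer shuts, y across, z up. 22 mm above the table. The drawer is 166 mm wide inside, side walls 6 mm thick rise 61 mm above its floor; the cup fits standing under the box top.
- drawer_front (a point): middle of the outer face of the drawer's blue front panel, 3 mm below the panel's upper edge (the edge is about 92 mm above the table). Moves with the drawer; same axes as drawer_floor. The panel is 214 mm wide, 78 mm tall; push it along +x to shut the drawer.
- brush: bystander: brush with a wooden handle, 160 mm long, lying on the table; origin under its middle
- pigment: bystander: pigment jar with a blue lid, 48 mm across, 60 mm tall; origin at the centre of its underside
- bowl: bystander: white bowl, 116 mm across, 62 mm tall; origin at the centre of its underside
- water: bystander: clear water bottle, 62 mm across, 200 mm tall; origin at the centre of its underside
- tin: bystander: aluminium tin, 48 mm across, 24 mm tall, standing on the damp box behind the stud; origin at the centre of its underside
- rib: bystander: flat wooden rib, 90 x 50 x 8 mm, lying on the table; origin at the centre of its underside
- stud_balls (a point): point on the stud's axis, 16 mm below its tip, level with the centres of four sprung steel balls that stick out of the stud by 3.5 mm all round. The cap's lip meets them when its mouth is about 5 mm above this point; a push of about 8 N snaps it past them, then the force drops, and the lip is held below them.
- dampbox: grey damp box that carries stud and drawer: 270 mm deep (x, with the shut drawer's front), 220 mm wide (y), 105 mm tall, fixed to the table. Origin at the centre of its underside; the drawer's front faces -x. The stud stands 55 mm from the centre towards the front, midway across.
Things that resemble listed ones, but are neither listed nor needed, are in the scene too. What is shaped like the cup but turquoise is not meant. There is more than one size of the cap; the one meant has the size given above.

How it is judged (in metres and radians):
On the way, in this order (a step that is already met when the one before it is completed fails the run):
1. the cup stands upright on the floor of the drawer, let go and at rest (x of cup in the frame of drawer_floor between -0.045 and 0.15 m and y of cup in the frame of drawer_floor between -0.065 and 0.065 m and z of cup in the frame of drawer_floor between -0.006 and 0.006 m and angle between cup's own z axis and vertical below 0.2 rad and linear speed of cup below 0.02 m/s and contact force between the fingers and cup below 0.1 N), for 0.2 s.
2. the drawer is shut (within 5 mm) with the cup standing in it (x of cup in the frame of drawer_floor between -0.045 and 0.15 m and y of cup in the frame of drawer_floor between -0.065 and 0.065 m and z of cup in the frame of drawer_floor between -0.006 and 0.006 m and angle between cup's own z axis and vertical below 0.2 rad and value of joint drawer below 0.005 m), for 0.2 s.
At the end, for the whole second after the job is handed in: Cup upright (0.2 rad) on the drawer floor; drawer shut within 5 mm; cap upright on the stud, within 4 mm of its axis, mouth over 23.5 mm below the stud's tip (clicked); collar down by over 2.5 mm; robot touching the cap with over 2 N (all of step 2 and z of cap in the frame of stud_top between -0.035 and -0.0235 m and horizontal distance between cap and stud_top below 0.004 m and angle between cap's own z axis and vertical below 0.12 rad and value of joint collar above 0.0025 m and contact force between any of the fingers, the arm and cap above 2 N); the arm keeps its last pose, push and grip.
It fails at once if a bystander (brush, pigment jar, bowl, water bottle, tin, rib) is moved by more than 30 mm (distance of any of brush, pigment, bowl, water, tin, rib from where it was at the start of the episode above 0.03 m).
It also fails if it takes over 72 s, if anything falls off the work surface, if the arm or the gripper's body presses on something with over 40 N, if the wrist force passes 120 N, or if a joint passes its speed limit or range.

## Working session

There is one attempt and no reset: what is moved stays moved. The work goes in short steps, Python scripts to look and compute and a tool call to move; the robot and the scene stay as the last step left them, time stands still between calls to the robot, and variables do not carry over. Pictures are saved under pics/ and viewed, at most 11 in all, crops included, and the job is handed in when it is done.

Besides the shell and the picture viewer there is one more tool, called as name([rows], argument=value, ...), one row to a line, values as JSON. step_arm: Moves the arm, as the interface text tells. Scaled input: -1 to 1 covers 0.3 m each way for a shift and 45 degrees each way for a turn. Its arguments: {"type":"object","properties":{"steps":{"type":"array"}},"required":["steps"]}

```bash
mkdir -p pics; ls
python3 - <<'E'
from rig import *
import cv2,numpy as np,pickle
d={}
print(read_state())
for n in("top","side"):
    c=capture(n); d[n]=c
    cv2.imwrite(f"pics/{n}0.png",c["image"][:,:,::-1])
    print(n,c["vertical_fov"],c["cx"],c["cy"],np.round(c["world_from_camera"],3).tolist(),c.keys())
pickle.dump(d,open("c0.pkl","wb"))
E
```

```text
pics
{'time_s': 0.0, 'joint_positions': array([-7.57747012e+01,  3.02777561e+01,  8.21544126e+01,  4.15153182e-04,
        6.76864950e+01, -1.02290407e+01]), 'qvel': array([ 0.00541695, -0.00535419, -0.0179065 , -0.05708182,  0.04666083,
        0.02749481]), 'tau': array([-1.43524649e-03, -4.40047109e+01, -1.76590580e+01,  6.31056377e-02,
        5.81152167e-02, -1.76462609e-04]), 'position': array([ 0.25857947, -0.56828908,  0.24659548]), 'tcp_rot': array([[ 9.10292697e-01,  4.13964917e-01, -5.02437789e-04],
       [ 4.13965053e-01, -9.10290557e-01,  2.00921276e-03],
       [ 3.74379218e-04, -2.03696339e-03, -9.99997855e-01]]), 'force': array([-0.68719926, -0.68968399,  1.26837117]), 'moment': array([-0.00492406, -0.02720262, -0.01918768]), 'grasp_force': 0.0, 'opening': 1.0009760747917744}
top 56.12872283658135 276.8462376353054 212.22782879673522 [[0.017, -0.997, 0.077, 0.514], [-1.0, -0.017, -0.007, -0.021], [0.009, -0.077, -0.997, 1.117], [0.0, 0.0, 0.0, 1.0]] dict_keys(['image', 'vertical_fov', 'cx', 'cy', 'world_from_camera'])
side 49.5313599828068 283.88999061773467 204.81561191756856 [[-0.585, -0.475, 0.657, -0.286], [-0.811, 0.351, -0.469, 0.594], [-0.008, -0.807, -0.59, 0.883], [0.0, 0.0, 0.0, 1.0]] dict_keys(['image', 'vertical_fov', 'cx', 'cy', 'world_from_camera'])
```

View pics/top0.png

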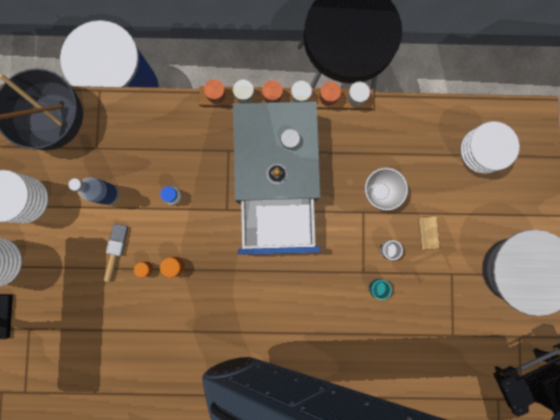

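View pics/side0.png

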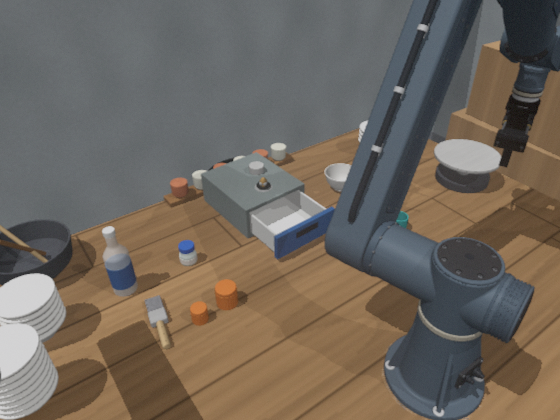

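Top view: the spotted cup is at (392,250) and the turquoise decoy at (381,289). The orange caps are at (142,270), smaller, and (171,267), larger. The stud is at (277,173) and the drawer's blue front edge at about (279,250). Next I measure these.

```bash
cat > h.py <<'E'
import numpy as np,cv2
def ray(c,u,v,T=None):
    f=210/np.tan(np.radians(c["vertical_fov"])/2)
    T=c["world_from_camera"] if T is None else T
    return T[:3,3],T[:3,:3]@np.array([(u-c["cx"])/f,(v-c["cy"])/f,1])
def onz(c,u,v,z,T=None):
    o,d=ray(c,u,v,T); return o+d*(z-o[2])/d[2]
def blobs(m,amin=20):
    n,l,s,ce=cv2.connectedComponentsWithStats(m.astype(np.uint8))
    return [(ce[i].round(1),s[i].tolist()) for i in range(1,n) if s[i][4]>=amin]
E
python3 - <<'E'
import pickle;from h import *
d=pickle.load(open("c0.pkl","rb"));c=d["top"]
hsv=cv2.cvtColor(c["image"],cv2.COLOR_RGB2HSV);H,S,V=[hsv[:,:,i].astype(int) for i in range(3)]
o=(H<14)&(S>190)&(V>120)
for ce,s in blobs(o,60):
    print("orange",ce,s,"eqdiam px",2*np.sqrt(s[4]/np.pi),onz(c,*ce,0.042).round(4))
b=(H>105)&(H<125)&(S>130)&(V>70)
for ce,s in blobs(b,60):
    print("blue",ce,s,onz(c,*ce,0.09).round(4))
    if s[2]>50:
        m=np.zeros_like(b);ys,xs=np.where(b);k=(xs>=s[0])&(xs<s[0]+s[2])&(ys>=s[1])&(ys<s[1]+s[3])
        r=cv2.minAreaRect(np.c_[xs[k],ys[k]].astype(np.float32));print(r)
        print([onz(c,*p,0.092).round(4).tolist() for p in cv2.boxPoints(r)])
        # left / right panel top edge points
        for col in range(s[0]+4,s[0]+s[2]-3,18): q=ys[k][xs[k]==col]; print(col,q.min(),q.max(),onz(c,col,q.min()-.5,.092).round(4),onz(c,col,q.max()+.5,.092).round(4))
g=(S<60)&(V>100)
m=np.zeros_like(g);m[225:280,370:412]=g[225:280,370:412]
for ce,s in blobs(m,20): print("cup",ce,s,onz(c,*ce,0.048).round(4))
im=c["image"]
A=cv2.resize(im[140:205,235:330],None,fx=5,fy=5,interpolation=2);B=cv2.resize(im[225:305,360:450],None,fx=4,fy=4,interpolation=2)
P=np.zeros((325,475+360,3),np.uint8);P[:,:475]=A;P[:320,475:]=B
cv2.imwrite("pics/z1.png",cv2.resize(P[:,:,::-1],(800,311)))
f=394
print("stud",onz(c,277,173,.138).round(4))
E
```

```text
blue [168.3 193.9] [161, 187, 16, 15, 184] [0.6368 0.2562 0.09  ]
blue [280.5 250.2] [239, 247, 80, 7, 314] [ 0.4949 -0.0399  0.09  ]
((278.5268249511719, 250.3188018798828), (4.243621826171875, 79.12142944335938), 88.12212371826172)
[[0.495, 0.0678, 0.092], [0.5051, -0.1371, 0.092], [0.4941, -0.1375, 0.092], [0.4841, 0.0672, 0.092]]
243 250 252 [0.4951 0.0572 0.092 ] [0.4874 0.057  0.092 ]
261 249 252 [0.4985 0.0107 0.092 ] [0.4882 0.0105 0.092 ]
279 249 252 [ 0.4993 -0.036   0.092 ] [ 0.489  -0.0361  0.092 ]
297 248 251 [ 0.5026 -0.0826  0.092 ] [ 0.4923 -0.0827  0.092 ]
315 247 251 [ 0.506  -0.1293  0.092 ] [ 0.4931 -0.1294  0.092 ]
cup [391.6 249.7] [380, 240, 24, 21, 379] [ 0.5005 -0.3417  0.048 ]
stud [ 0.6888 -0.0272  0.138 ]
```

View pics/z1.png

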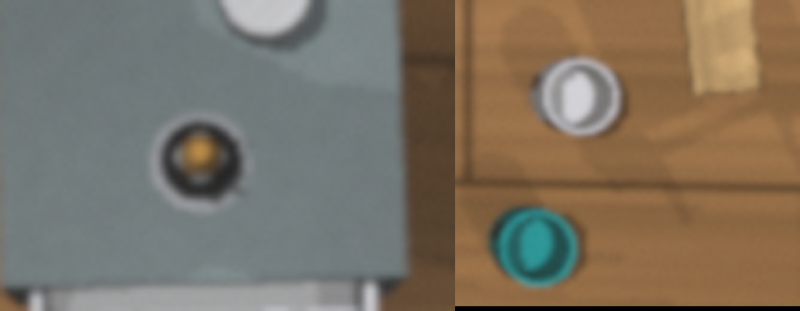

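The crops show the stud tip at about (276.8,171.3) and the cup rim's centre at about (392.9,250.3), giving (0.499,-0.344). The box is turned about 2.8°. I move to a hover near the cup with the tool aligned to the box.

step_arm([
  [0.97,-0.36,0.1,0,0,0.48,-1],
  [0.97,-0.36,0.1,0,0,0.48,-1],
  [0.97,-0.36,0.1,0,0,0.48,-1],
  [0.97,-0.36,0.1,0,0,0.48,-1],
  [0.97,-0.36,0.1,0,0,0.48,-1],
  [0.97,-0.36,0.1,0,0,0.48,-1],
  [0.97,-0.36,0.1,0,0,0.48,-1],
  [0.97,-0.36,0.1,0,0,0.48,-1],
])

```text
time_s: 0.77
position: [0.481, -0.3461, 0.2167]
tcp_rot: [[0.999, 0.052, -0.0], [0.052, -0.999, 0.003], [-0.0, -0.003, -1.0]]
force: [-0.9, -0.4, 0.7]
opening: 1.0
grasp_force: 0.0
```

```bash
cat >> h.py <<'E'
def wrist(name):
    from rig import read_state,capture
    s=read_state();c=capture("wrist");T=np.eye(4);T[:3,:3]=s["tcp_rot"];T[:3,3]=s["position"]
    c["world_from_camera"]=T@c["T_tool_cam"];cv2.imwrite(f"pics/{name}.png",c["image"][:,:,::-1]);return s,c
E
python3 - <<'E'
from h import *;import pickle
s,c=wrist("w1");pickle.dump(c,open("w1.pkl","wb"))
print(s["time_s"],s["position"],s["tcp_rot"].round(4).tolist(),c["vertical_fov"],c["cx"],c["cy"],c["T_tool_cam"].round(3).tolist())
d=pickle.load(open("c0.pkl","rb"));c=d["top"]
hsv=cv2.cvtColor(c["image"],cv2.COLOR_RGB2HSV);print(hsv[267,171],hsv[270,142])
E
```

```text
0.7667 [ 0.48096816 -0.34613144  0.21666943] [[0.9986, 0.0524, -0.0004], [0.0524, -0.9986, 0.0027], [-0.0002, -0.0027, -1.0]] 59.21961496468851 274.9361457905452 208.54180070779375 [[0.001, -0.957, -0.291, 0.08], [1.0, 0.001, -0.001, -0.0], [0.001, -0.291, 0.957, -0.137], [0.0, 0.0, 0.0, 1.0]]
[ 14 200 209] [ 14 203 209]
```

View pics/w1.png

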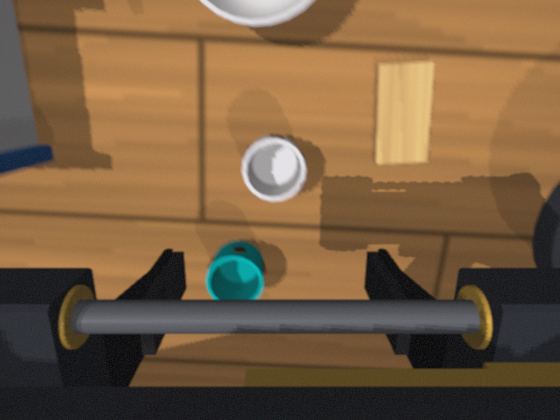

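The wrist view shows the white cup at (274,168), the turquoise one at (236,272) and the rib at (405,112). The spots can't be seen from above, so I check the side view while measuring.

Run:
```python
from h import *;import pickle
from rig import capture
c=pickle.load(open("w1.pkl","rb"))
hsv=cv2.cvtColor(c["image"],cv2.COLOR_RGB2HSV);H,S,V=[hsv[:,:,i].astype(int) for i in range(3)]
m=(S<70)&(V>60);n=np.zeros_like(m);n[125:215,230:320]=m[125:215,230:320]
q=np.argwhere(n)[:,::-1].astype(np.float32)
for ce,s in blobs(n,100):print(ce,s)
(u,v),r=cv2.minEnclosingCircle(q);print(u,v,r,onz(c,u,v,.048).round(4), "rim d", np.linalg.norm(onz(c,u-r,v,.048)-onz(c,u+r,v,.048)))
d=pickle.load(open("c0.pkl","rb"));c=d["top"]
hsv=cv2.cvtColor(c["image"],cv2.COLOR_RGB2HSV);H,S,V=[hsv[:,:,i].astype(int) for i in range(3)]
o=(H>5)&(H<18)&(S>185)&(V>150);k=np.zeros_like(o);k[255:285,125:190]=o[255:285,125:190]
for ce,s in blobs(k,40): print("orange",ce,s,onz(c,*ce,.042).round(4),"w mm",s[2]*1075/394)
c=capture("side");pickle.dump(c,open("s1.pkl","wb"));im=c["image"]
f=210/np.tan(np.radians(c["vertical_fov"])/2)
def pr(p):
    W=np.linalg.inv(c["world_from_camera"]);x=W[:3,:3]@p+W[:3,3];return f*x[0]/x[2]+c["cx"],f*x[1]/x[2]+c["cy"]
u,v=map(int,pr(np.array([.4985,-.344,.02])));print(u,v)
P=im[max(v-50,0):v+50,u-60:u+60];Q=im[150:250,190:310]
cv2.imwrite("pics/s1c.png",cv2.resize(np.hstack([P,Q[:P.shape[0]]])[:,:,::-1],None,fx=3.3,fy=3.3,interpolation=2))
```

```text
[273.7 168.5] [241, 135, 67, 67, 3455]
274.0747985839844 168.274658203125 33.824745178222656 [ 0.5032 -0.3435  0.048 ] rim d 0.056554014879539406
orange [169.6 267. ] [160, 257, 20, 20, 302] [0.4439 0.2582 0.042 ] w mm 54.568527918781726
orange [140.9 269.4] [134, 263, 15, 14, 162] [0.4362 0.3352 0.042 ] w mm 40.9263959390863
379 203
```

View pics/s1c.png

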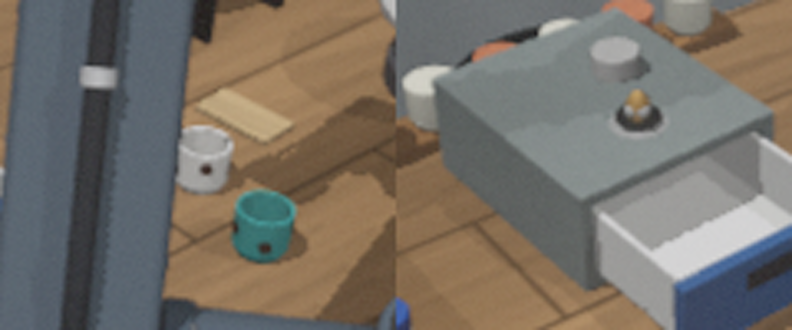

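The side view shows brown spots on the white cup, so it is the right one, at (0.503,-0.3435). The small orange cap (about 40 mm) is at (0.436,0.335). Grasping the cup.

step_arm([
  [0.074,-0.005,0.13,0,0,0,-1],
  [0.074,-0.005,0.26,0,0,0,-1],
  [0.074,-0.005,0.39,0,0,0,-1],
  [0.074,-0.005,0.5,0,0,0,-1],
  [0.074,-0.005,0.58,0,0,0,-1],
  [0.074,-0.005,0.58,0,0,0,-1],
  [0.074,-0.005,0.58,0,0,0,0.5],
  [0.074,-0.005,0.58,0,0,0,1],
])

```text
time_s: 1.53
position: [0.5014, -0.3489, 0.0447]
tcp_rot: [[0.999, 0.049, 0.001], [0.049, -0.999, -0.002], [0.001, 0.002, -1.0]]
force: [0.4, 0.0, 0.2]
opening: 0.922
grasp_force: 0.0
```

step_arm([
  [0,0,0,0,0,0,1],
  [0,0,0,0,0,0,1],
  [0,0,0,0,0,0,1],
  [0,0,0,0,0,0,1],
  [0,0,0,0,0,0,1],
])

```text
time_s: 1.95
position: [0.5013, -0.3474, 0.0448]
tcp_rot: [[0.999, 0.05, 0.001], [0.05, -0.999, -0.0], [0.001, 0.0, -1.0]]
force: [-0.3, 2.2, 6.4]
opening: 0.612
grasp_force: 29.9
```

step_arm([
  [0,0,-0.13,0,0,0,1],
  [0,0,-0.26,0,0,0,1],
  [0,0,-0.4,0,0,0,1],
  [0.1,-0.1,-0.4,0,0,0,1],
  [0.2,-0.2,-0.4,0,0,0,1],
  [0.23,-0.32,-0.4,0,0,0,1],
  [0.23,-0.44,-0.4,0,0,0,1],
  [0.23,-0.54,-0.4,0,0,0,1],
])

```text
time_s: 2.62
position: [0.5618, -0.1796, 0.1634]
tcp_rot: [[0.999, 0.051, -0.001], [0.051, -0.999, 0.001], [-0.0, -0.001, -1.0]]
force: [-0.1, 0.4, -0.3]
opening: 0.615
grasp_force: 30.0
```

step_arm([
  [0,-0.12,0,0,0,0,1],
  [0,-0.24,0,0,0,0,1],
  [0,-0.36,0,0,0,0,1],
  [0,-0.46,0,0,0,0,1],
  [0,-0.5,0,0,0,0,1],
  [0,-0.5,0,0,0,0,1],
  [0,-0.5,0,0,0,0,1],
])

```text
time_s: 3.2
position: [0.5547, -0.0325, 0.1636]
tcp_rot: [[0.999, 0.052, 0.001], [0.052, -0.999, -0.001], [0.001, 0.001, -1.0]]
force: [-0.1, 0.8, -2.2]
opening: 0.61
grasp_force: 30.0
```

Run:
```python
from h import *;import pickle
s,c=wrist("w2");pickle.dump(c,open("w2.pkl","wb"));print(s["position"],s["tcp_rot"].round(3).tolist(),s["joint_positions"])
```

```text
[ 0.55469955 -0.03251546  0.16364758] [[0.999, 0.052, 0.001], [0.052, -0.999, -0.001], [0.001, 0.001, -1.0]] [-1.48528205e+01  3.14459575e+01  9.67144022e+01 -6.21517250e-02
  5.17875395e+01  7.22257307e+01]
```

View pics/w2.png

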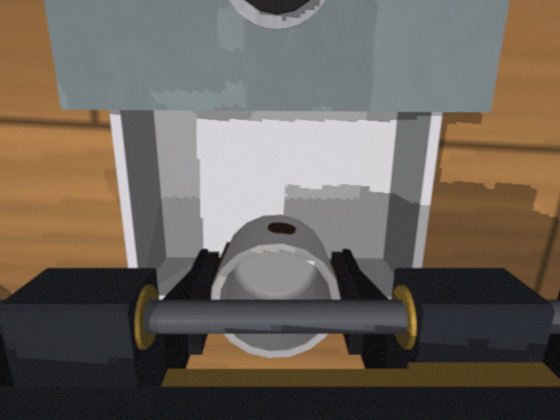

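The cup is centred between the drawer walls: their tops are at u=115 and 437, the cup at u=276, and the box's front edge is at row 110, clear of the gripper body. Lowering it now.

step_arm([
  [0,0,0.08,0,0,0,1],
  [0,0,0.16,0,0,0,1],
  [0,0,0.23,0,0,0,1],
  [0,0,0.28,0,0,0,1],
  [0,0,0.3,0,0,0,1],
  [0,0,0.315,0,0,0,1],
  [0,0,0.32,0,0,0,1],
  [0,0,0.32,0,0,0,1],
])

```text
time_s: 3.92
position: [0.555, -0.0333, 0.0679]
tcp_rot: [[0.999, 0.049, 0.001], [0.049, -0.999, -0.0], [0.001, 0.0, -1.0]]
force: [-0.1, -0.3, -2.6]
opening: 0.612
grasp_force: 30.0
```

step_arm([
  [0,0,0.005,0,0,0,1],
  [0,0,0.005,0,0,0,1],
  [0,0,0.005,0,0,0,0.3],
  [0,0,0.005,0,0,0,-1],
  [0,0,0.005,0,0,0,-1],
  [0,0,0.005,0,0,0,-1],
  [0,0,0.005,0,0,0,-1],
])

```text
time_s: 4.5
position: [0.5545, -0.0324, 0.0663]
tcp_rot: [[0.999, 0.05, 0.0], [0.05, -0.999, -0.0], [0.0, 0.0, -1.0]]
force: [0.3, -0.8, -0.2]
opening: 0.832
grasp_force: 0.0
```

step_arm([
  [0,0,0,0,0,0,-1],
  [0,0,0,0,0,0,-1],
  [0,0,-0.08,0,0,0,-1],
  [0,0,-0.18,0,0,0,-1],
  [0,0,-0.3,0,0,0,-1],
  [0,0,-0.4,0,0,0,-1],
  [0,0,-0.4,0,0,0,-1],
])

```text
time_s: 5.08
position: [0.5582, -0.0333, 0.192]
tcp_rot: [[0.999, 0.05, 0.012], [0.05, -0.999, -0.003], [0.012, 0.004, -1.0]]
force: [0.8, -0.1, 1.0]
opening: 0.997
grasp_force: 0.0
```

Run:
```python
from h import *;import pickle
s,c=wrist("w3");print(s["time_s"],s["position"],s["force"],s["opening"])
```

```text
5.0833 [ 0.55820078 -0.03325946  0.19198092] [ 0.81523802 -0.05098164  0.99893529] 0.9971413413584186
```

View pics/w3.png

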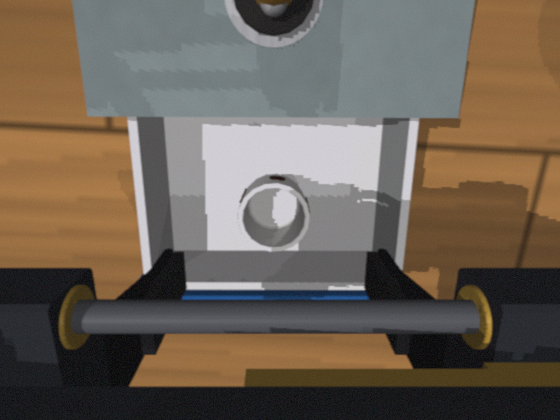

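The cup stands upright in the drawer at (273,213). Next I back off in front of the panel with the fingers closed.

step_arm([
  [-0.12,0,0,0,0,0,1],
  [-0.24,0,0,0,0,0,1],
  [-0.36,0,0,0,0,0,1],
  [-0.36,0,0.1,0,0,0,1],
  [-0.36,0,0.22,0,0,0,1],
  [-0.36,0,0.32,0,0,0,1],
  [-0.36,0,0.36,0,0,0,1],
  [-0.36,0,0.36,0,0,0,1],
])

```text
time_s: 5.8
position: [0.4436, -0.037, 0.0747]
tcp_rot: [[0.999, 0.049, -0.008], [0.049, -0.999, 0.003], [-0.008, -0.003, -1.0]]
force: [0.5, 0.3, 0.0]
opening: 0.478
grasp_force: 0.0
```

step_arm([
  [0.03,0,0,0,0,0,1],
  [0.05,0,0,0,0,0,1],
  [0.07,0,0,0,0,0,1],
  [0.09,0,0,0,0,0,1],
  [0.11,0,0,0,0,0,1],
  [0.13,0,0,0,0,0,1],
  [0.15,0,0,0,0,0,1],
  [0.17,0,0,0,0,0,1],
])

```text
time_s: 6.47
position: [0.498, -0.0353, 0.0783]
tcp_rot: [[0.999, 0.05, 0.0], [0.05, -0.999, -0.0], [0.0, 0.0, -1.0]]
force: [-1.2, -0.3, 0.3]
opening: 0.01
grasp_force: 0.6
```

step_arm([
  [0.03,0,0,0,0,0,1],
  [0.06,0,0,0,0,0,1],
  [0.1,0,0,0,0,0,1],
  [0.14,0,0,0,0,0,1],
  [0.18,0,0,0,0,0,1],
  [0.22,0,0,0,0,0,1],
  [0.25,0,0,0,0,0,1],
  [0.28,0,0,0,0,0,1],
])

```text
time_s: 7.13
position: [0.5824, -0.031, 0.078]
tcp_rot: [[0.999, 0.05, 0.0], [0.05, -0.999, -0.0], [0.0, 0.0, -1.0]]
force: [-0.9, -1.8, 0.7]
opening: 0.004
grasp_force: 0.7
```

step_arm([
  [0.02,0,0,0,0,0,1],
  [0.035,0,0,0,0,0,1],
  [0.05,0,0,0,0,0,1],
  [0.06,0,0,0,0,0,1],
  [0.07,0,0,0,0,0,1],
  [0.07,0,0,0,0,0,1],
])

```text
time_s: 7.63
position: [0.6016, -0.0301, 0.0779]
tcp_rot: [[0.999, 0.05, -0.002], [0.05, -0.999, 0.0], [-0.002, -0.0, -1.0]]
force: [-3.1, -1.1, 1.7]
opening: 0.006
grasp_force: 1.3
```

step_arm([
  [0.01,0,0,0,0,0,1],
  [0.02,0,0,0,0,0,1],
  [0.03,0,0,0,0,0,1],
  [0.03,0,0,0,0,0,1],
])

```text
time_s: 7.97
position: [0.6016, -0.0297, 0.0776]
tcp_rot: [[0.998, 0.052, -0.022], [0.052, -0.999, 0.001], [-0.022, -0.002, -1.0]]
force: [-19.4, -6.1, 14.2]
opening: 0.011
grasp_force: 9.9
```

Run:
```python
from h import *;import pickle
s,c=wrist("w4");pickle.dump(c,open("w4.pkl","wb"));print(s["position"],s["force"])
from rig import capture
c=capture("top");pickle.dump(c,open("t2.pkl","wb"))
hsv=cv2.cvtColor(c["image"],cv2.COLOR_RGB2HSV);H,S,V=[hsv[:,:,i].astype(int) for i in range(3)]
b=(H>105)&(H<125)&(S>130)&(V>70);b[:,:200]=0
for ce,s in blobs(b,10):print(ce,s,onz(c,*ce,.092).round(4))
```

```text
[ 0.60160001 -0.02973665  0.07760335] [-19.42823562  -6.14993531  14.19538952]
```

The drawer met its hard stop at x=0.6016, with the force rising to 19 N. I back off and rise for a look at the stud.

step_arm([
  [-0.08,0,0,0,0,0,1],
  [-0.14,0,0,0,0,0,1],
  [-0.14,0,-0.14,0,0,0,1],
  [-0.14,0,-0.28,0,0,0,-0.2],
  [-0.14,0,-0.42,0,0,0,-0.2],
  [-0.14,0,-0.56,0,0,0,-0.2],
  [-0.14,0,-0.6,0,0,0,-0.2],
  [-0.14,0,-0.6,0,0,0,-0.2],
])

```text
time_s: 8.73
position: [0.5728, -0.0322, 0.2636]
tcp_rot: [[0.999, 0.05, 0.013], [0.05, -0.999, -0.003], [0.013, 0.003, -1.0]]
force: [0.2, -0.2, -0.4]
opening: 0.303
grasp_force: 0.0
```

step_arm([
  [0,0,0,0,0,0,-0.2],
  [0,0,0,0,0,0,-0.2],
  [0,0,0,0,0,0,-0.2],
])

```text
time_s: 8.98
position: [0.5682, -0.0314, 0.256]
tcp_rot: [[0.999, 0.05, -0.004], [0.05, -0.999, 0.001], [-0.004, -0.001, -1.0]]
force: [-0.1, 0.3, 0.6]
opening: 0.528
grasp_force: 0.0
```

Run:
```python
from h import *;import pickle
s,c=wrist("w5");pickle.dump(c,open("w5.pkl","wb"));print(s["time_s"],s["position"],s["tcp_rot"].round(4).tolist(),s["qvel"].round(2))
```

```text
8.9833 [ 0.56822312 -0.03138974  0.25597879] [[0.9988, 0.0497, -0.0039], [0.0497, -0.9988, 0.0012], [-0.0039, -0.0014, -1.0]] [-0.    0.55 -0.18 -0.07  0.17  0.05]
```

View pics/w5.png

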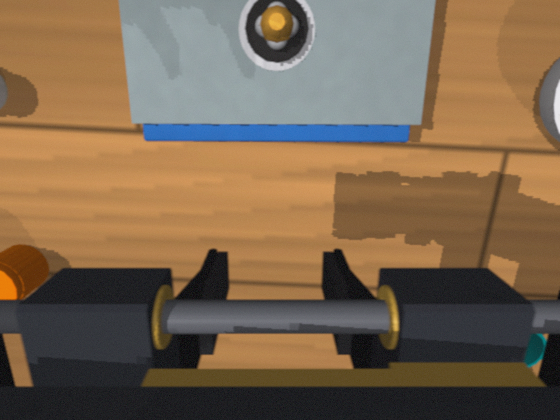

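The drawer is flush shut. The stud tip is at (277,20) and its ring at (277,32). I head for the small cap, turning 90°.

step_arm([
  [-0.05,-0.13,0,0,0,-0.15,-0.2],
  [-0.1,-0.26,0,0,0,-0.3,-0.2],
  [-0.15,-0.38,0,0,0,-0.45,-0.2],
  [-0.2,-0.5,0,0,0,-0.6,-0.2],
  [-0.25,-0.6,0,0,0,-0.75,-0.4],
  [-0.3,-0.7,0,0,0,-0.9,-0.6],
  [-0.38,-0.8,0,0,0,-1,-1],
  [-0.38,-0.8,0,0,0,-1,-1],
])

```text
time_s: 9.7
position: [0.4374, 0.206, 0.2563]
tcp_rot: [[0.665, 0.747, -0.009], [0.747, -0.665, 0.001], [-0.005, -0.007, -1.0]]
force: [-0.6, -0.7, -0.3]
opening: 0.822
grasp_force: 0.0
```

step_arm([
  [0,0,0,0,0,-0.15,-1],
  [0,0,0.05,0,0,-0.3,-1],
  [0.1,-0.1,0.05,0,0,-0.45,-1],
  [0.15,-0.12,0.05,0,0,-0.6,-1],
  [0.15,-0.12,0.1,0,0,-0.75,-1],
  [0.15,-0.12,0.1,0,0,-0.9,-1],
  [0.15,-0.12,0.1,0,0,-1,-1],
  [0.15,-0.12,0.1,0,0,-1,-1],
])

```text
time_s: 10.37
position: [0.4466, 0.2595, 0.2264]
tcp_rot: [[-0.051, 0.999, -0.003], [0.999, 0.051, -0.001], [-0.001, -0.003, -1.0]]
force: [0.5, -0.4, 1.0]
opening: 0.999
grasp_force: 0.0
```

step_arm([
  [0,0,0,0,0,0,-1],
  [0,0,0,0,0,0,-1],
])

```text
time_s: 10.53
position: [0.4471, 0.2596, 0.2275]
tcp_rot: [[-0.047, 0.999, -0.001], [0.999, 0.047, -0.0], [-0.0, -0.001, -1.0]]
force: [-0.1, -0.6, -0.0]
opening: 1.004
grasp_force: 0.0
```

Run:
```python
from h import *;import pickle
c=pickle.load(open("w5.pkl","rb"))
print("stud",onz(c,277,20,.138).round(4),onz(c,277,32,.105).round(4))
s,c=wrist("w6");pickle.dump(c,open("w6.pkl","wb"));print(s["time_s"],s["position"],s["tcp_rot"].round(4).tolist())
hsv=cv2.cvtColor(c["image"],cv2.COLOR_RGB2HSV);H,S,V=[hsv[:,:,i].astype(int) for i in range(3)]
o=(H>3)&(H<15)&(S>200)&(V>130)
for ce,b in blobs(o,100):print(ce,b,onz(c,*ce,.042).round(4))
```

```text
stud [ 0.6931 -0.026   0.138 ] [ 0.6911 -0.0262  0.105 ]
10.5333 [0.44708184 0.25957255 0.22748938] [[-0.0475, 0.9989, -0.001], [0.9989, 0.0475, -0.0003], [-0.0002, -0.001, -1.0]]
[277.7 165.8] [254, 157, 46, 28, 353] [0.4483 0.2814 0.042 ]
```

View pics/w6.png

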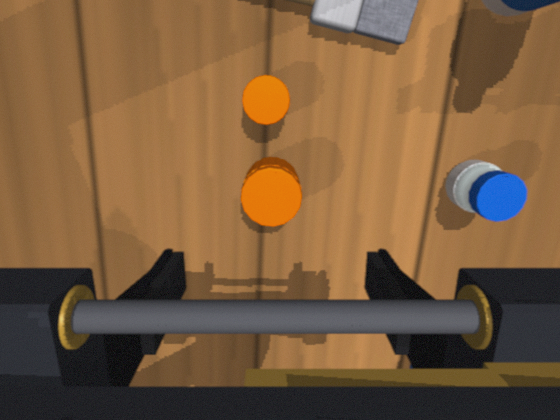

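The small cap's top is at (266,100) with a radius of about 23.5 px; the large one is at (271,195) with a radius of about 30 px. Computing positions and sizes.

Run:
```python
from h import *;import pickle
c=pickle.load(open("w6.pkl","rb"));R=np.array([[-.0475,.9989,0],[.9989,.0475,0],[0,0,-1]])
hsv=cv2.cvtColor(c["image"],cv2.COLOR_RGB2HSV);H,S,V=[hsv[:,:,i].astype(int) for i in range(3)]
print(hsv[100,266],hsv[122,266],hsv[170,272],hsv[195,271])
o=(H>3)&(H<17)&(S>225)&(V>170)
for ce,b in blobs(o,300):
    p=onz(c,*ce,.042);print(ce,b,p.round(4),"d",np.linalg.norm(onz(c,b[0],ce[1],.042)-onz(c,b[0]+b[2],ce[1],.042)))
    print("tool shift",R.T@(p-[.4471,.2596,.2275]))
```

```text
[ 16 244 228] [ 15 244 230] [ 16 244 229] [ 16 244 228]
[265.5 100.9] [243, 75, 47, 49, 1649] [0.4353 0.3357 0.042 ] d 0.03934211547418816
tool shift [ 0.07658278 -0.00815334  0.1855    ]
[270.9 196.4] [241, 167, 61, 60, 2799] [0.4436 0.2533 0.042 ] d 0.05503261490894882
tool shift [-0.00614069 -0.00382665  0.1855    ]
```

step_arm([
  [0.13,-0.013,0,0,0,0,-1],
  [0.255,-0.027,0,0,0,0,-1],
  [0.255,-0.027,0.12,0,0,0,-1],
  [0.255,-0.027,0.25,0,0,0,-1],
  [0.255,-0.027,0.38,0,0,0,-1],
  [0.255,-0.027,0.45,0,0,0,-1],
  [0.255,-0.027,0.45,0,0,0,-1],
  [0.255,-0.027,0.45,0,0,0,-1],
])

```text
time_s: 11.25
position: [0.4348, 0.3355, 0.0922]
tcp_rot: [[-0.049, 0.999, -0.002], [0.999, 0.049, -0.001], [-0.001, -0.002, -1.0]]
force: [-0.1, -0.8, 0.6]
opening: 1.002
grasp_force: 0.0
```

step_arm([
  [0,0,0.07,0,0,0,-1],
  [0,0,0.14,0,0,0,-1],
  [0,0,0.193,0,0,0,-1],
  [0,0,0.193,0,0,0,-1],
  [0,0,0.193,0,0,0,-1],
  [0,0,0.193,0,0,0,0.5],
  [0,0,0.193,0,0,0,1],
  [0,0,0.193,0,0,0,1],
])

```text
time_s: 11.92
position: [0.4361, 0.3363, 0.0367]
tcp_rot: [[-0.05, 0.999, 0.003], [0.999, 0.05, 0.001], [0.001, 0.003, -1.0]]
force: [0.6, 0.3, -0.5]
opening: 0.853
grasp_force: 0.0
```

step_arm([
  [0,0,0,0,0,0,1],
  [0,0,0,0,0,0,1],
  [0,0,0,0,0,0,1],
  [0,0,0,0,0,0,1],
  [0,0,0,0,0,0,1],
  [0,0,0,0,0,0,1],
])

```text
time_s: 12.42
position: [0.4352, 0.3358, 0.0351]
tcp_rot: [[-0.05, 0.999, -0.0], [0.999, 0.05, -0.0], [-0.0, -0.0, -1.0]]
force: [0.7, -0.2, 0.8]
opening: 0.457
grasp_force: 30.0
```

step_arm([
  [0,0,-0.1,0,0,0,1],
  [0,0,-0.22,0,0,0,1],
  [0,0,-0.35,0,0,0,1],
  [0,0,-0.48,0,0,0,1],
  [0,0,-0.6,0,0,0,1],
  [0,0,-0.68,0,0,0,1],
  [0,0,-0.7,0,0,0,1],
  [0,0,-0.7,0,0,0,1],
])

```text
time_s: 13.08
position: [0.436, 0.3363, 0.2471]
tcp_rot: [[-0.05, 0.999, 0.004], [0.999, 0.05, 0.002], [0.002, 0.004, -1.0]]
force: [0.4, -0.0, -1.1]
opening: 0.459
grasp_force: 30.0
```

step_arm([
  [-0.08,0.05,0,0,0,0,1],
  [-0.18,0.12,0,0,0,0,1],
  [-0.29,0.19,0,0,0,0,1],
  [-0.4,0.26,0,0,0,0,1],
  [-0.51,0.33,0,0,0,0,1],
  [-0.62,0.41,0,0,0,0,1],
  [-0.7,0.47,0,0,0,0,1],
  [-0.75,0.5,0,0,0,0,1],
])

```text
time_s: 13.75
position: [0.5975, 0.1153, 0.2422]
tcp_rot: [[-0.047, 0.999, -0.003], [0.999, 0.047, -0.001], [-0.001, -0.003, -1.0]]
force: [0.6, 1.1, -0.8]
opening: 0.452
grasp_force: 30.0
```

step_arm([
  [-0.1,0.05,0,0,0,0,1],
  [-0.21,0.1,0,0,0,0,1],
  [-0.33,0.15,0,0,0,0,1],
  [-0.44,0.2,0,0,0,0,1],
  [-0.55,0.25,0,0,0,0,1],
  [-0.63,0.29,0,0,0,0,1],
  [-0.68,0.29,0,0,0,0,1],
  [-0.68,0.29,0,0,0,0,1],
])

```text
time_s: 14.42
position: [0.6924, -0.0836, 0.2426]
tcp_rot: [[-0.047, 0.999, -0.004], [0.999, 0.047, 0.0], [0.0, -0.004, -1.0]]
force: [-0.7, 0.6, -1.2]
opening: 0.453
grasp_force: 30.0
```

step_arm([
  [0,0,0,0,0,0,1],
  [0,0,0,0,0,0,1],
  [0,0,0,0,0,0,1],
])

```text
time_s: 14.67
position: [0.6922, -0.0785, 0.2448]
tcp_rot: [[-0.052, 0.999, -0.002], [0.999, 0.052, 0.001], [0.001, -0.002, -1.0]]
force: [0.3, 0.7, -0.2]
opening: 0.458
grasp_force: 30.0
```

Run:
```python
from h import *;import pickle
s,c=wrist("w7");pickle.dump((s,c),open("w7.pkl","wb"));print(s["time_s"],s["position"],s["tcp_rot"].round(4).tolist(),s["qvel"].round(2),s["force"],s["opening"])
cv2.imwrite("pics/w7z.png",cv2.resize(c["image"][:300,180:380,::-1],None,fx=2,fy=2,interpolation=2))
```

```text
14.6667 [ 0.69224997 -0.07854193  0.2448013 ] [[-0.0518, 0.9987, -0.0017], [0.9987, 0.0519, 0.0012], [0.0013, -0.0016, -1.0]] [ 0.21 -0.26 -0.56 -0.32 -0.08 -0.12] [ 0.25658798  0.70108377 -0.2093615 ] 0.45806606487119217
```

View pics/w7z.png

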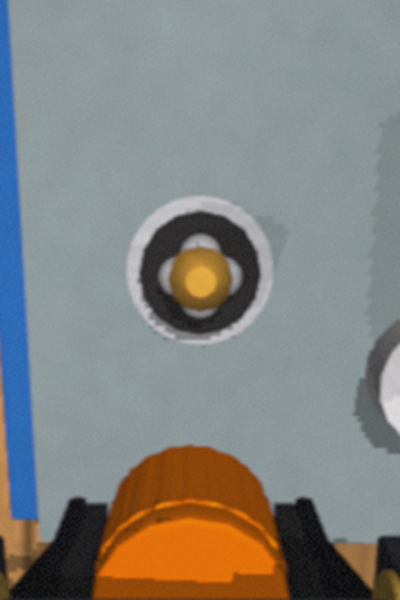

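The stud tip is at pixel (280,140.5), its ring centre at (280,135.5), and the cap sits centred in the jaws. Working out the shift.

Run:
```python
from h import *;import pickle
s,c=pickle.load(open("w7.pkl","rb"))
for u,v,z in((280,140.5,.138),(280,135.5,.106),(280,136,.114)):
    p=onz(c,u,v,z);print(p.round(4),(s["tcp_rot"].T@(p-s["position"])).round(4))
# same-method check of the cap position in hand (top z = TCP-0.0351+0.042)
zt=s["position"][2]-.0351+.042
p=onz(c,275.8,287,zt);print(p,(s["tcp_rot"].T@(p-s["position"])).round(4))
```

```text
[ 0.6926 -0.0256  0.138 ] [0.0528 0.0032 0.1069]
[ 0.6929 -0.0255  0.106 ] [0.0528 0.0037 0.1389]
[ 0.6928 -0.0251  0.114 ] [0.0532 0.0036 0.1309]
[ 0.69206149 -0.06979855  0.2517013 ] [ 0.0088  0.0003 -0.0069]
```

step_arm([
  [0.06,0.004,0,0,0,0,1],
  [0.13,0.008,0,0,0,0,1],
  [0.177,0.011,0,0,0,0,1],
  [0.177,0.011,0.07,0,0,0,1],
  [0.177,0.011,0.14,0,0,0,1],
  [0.177,0.011,0.2,0,0,0,1],
  [0.177,0.011,0.2,0,0,0,1],
  [0.177,0.011,0.2,0,0,0,1],
])

```text
time_s: 15.38
position: [0.6931, -0.0265, 0.1844]
tcp_rot: [[-0.051, 0.999, -0.003], [0.999, 0.051, 0.0], [0.001, -0.003, -1.0]]
force: [0.6, 0.2, -1.3]
opening: 0.456
grasp_force: 30.0
```

step_arm([
  [0,0,0,0,0,0,1],
  [0,0,0,0,0,0,1],
])

```text
time_s: 15.55
position: [0.695, -0.0276, 0.187]
tcp_rot: [[-0.05, 0.999, 0.003], [0.999, 0.05, -0.001], [-0.001, 0.003, -1.0]]
force: [0.5, 0.0, 0.3]
opening: 0.454
grasp_force: 30.0
```

step_arm([
  [0.003,-0.003,0.02,0,0,0,1],
  [0.003,-0.003,0.04,0,0,0,1],
  [0.003,-0.003,0.055,0,0,0,1],
  [0.003,-0.003,0.065,0,0,0,1],
  [0.003,-0.003,0.065,0,0,0,1],
  [0.003,-0.003,0.065,0,0,0,1],
])

```text
time_s: 16.05
position: [0.6928, -0.0268, 0.1651]
tcp_rot: [[-0.05, 0.999, -0.001], [0.999, 0.05, 0.0], [0.0, -0.001, -1.0]]
force: [0.1, -0.2, -0.4]
opening: 0.453
grasp_force: 30.0
```

step_arm([
  [0,0,0.005,0,0,0,1],
  [0,0,0.01,0,0,0,1],
  [0,0,0.01,0,0,0,1],
])

```text
time_s: 16.3
position: [0.6929, -0.0268, 0.1625]
tcp_rot: [[-0.05, 0.999, -0.0], [0.999, 0.05, 0.0], [0.0, -0.0, -1.0]]
force: [-1.0, 0.1, -0.6]
opening: 0.457
grasp_force: 30.0
```

step_arm([
  [0,0,0.007,0,0,0,1],
  [0,0,0.014,0,0,0,1],
  [0,0,0.02,0,0,0,1],
  [0,0,0.02,0,0,0,1],
])

```text
time_s: 16.63
position: [0.6931, -0.0265, 0.1581]
tcp_rot: [[-0.05, 0.999, 0.001], [0.999, 0.05, 0.0], [0.0, 0.001, -1.0]]
force: [-2.6, 0.4, 5.4]
opening: 0.453
grasp_force: 30.0
```

step_arm([
  [0,0,0.006,0,0,0,1],
  [0,0,0.012,0,0,0,1],
  [0,0,0.016,0,0,0,1],
  [0,0,0.016,0,0,0,1],
])

```text
time_s: 16.97
position: [0.6926, -0.0265, 0.1508]
tcp_rot: [[-0.05, 0.999, -0.001], [0.999, 0.05, 0.001], [0.001, -0.001, -1.0]]
force: [1.5, 2.3, -3.7]
opening: 0.451
grasp_force: 30.0
```

The force peaked and then dropped, so the cap clicked. Pressing on in small steps.

step_arm([
  [0,0,0.005,0,0,0,1],
  [0,0,0.01,0,0,0,1],
  [0,0,0.01,0,0,0,1],
  [0,0,0.01,0,0,0,1],
])

```text
time_s: 17.3
position: [0.6928, -0.0267, 0.1487]
tcp_rot: [[-0.05, 0.999, -0.001], [0.999, 0.05, 0.0], [0.0, -0.001, -1.0]]
force: [-1.3, 1.2, -0.6]
opening: 0.456
grasp_force: 30.0
```

step_arm([
  [0,0,0.004,0,0,0,1],
  [0,0,0.007,0,0,0,1],
  [0,0,0.007,0,0,0,1],
  [0,0,0.007,0,0,0,1],
])

```text
time_s: 17.63
position: [0.693, -0.0268, 0.1473]
tcp_rot: [[-0.05, 0.999, 0.0], [0.999, 0.05, -0.0], [-0.0, 0.0, -1.0]]
force: [-1.4, 0.9, 2.4]
opening: 0.458
grasp_force: 30.0
```

step_arm([
  [0,0,0.004,0,0,0,1],
  [0,0,0.008,0,0,0,1],
  [0,0,0.009,0,0,0,1],
  [0,0,0.009,0,0,0,1],
  [0,0,0.009,0,0,0,1],
  [0,0,0.009,0,0,0,1],
])

```text
time_s: 18.13
position: [0.6931, -0.0268, 0.1452]
tcp_rot: [[-0.05, 0.999, 0.001], [0.999, 0.05, -0.0], [-0.0, 0.001, -1.0]]
force: [-3.2, 1.3, 7.3]
opening: 0.452
grasp_force: 30.0
```

Run:
```python
from h import *
s,c=wrist("w8");print(s["time_s"],s["position"],s["force"])
```

```text
18.1333 [ 0.69308059 -0.02683594  0.14521514] [-3.20894581  1.27606947  7.27528584]
```

step_arm([
  [0,0,0,0,0,0,1],
  [0,0,0,0,0,0,1],
  [0,0,0,0,0,0,1],
  [0,0,0,0,0,0,1],
])

```text
time_s: 18.52
position: [0.6931, -0.0269, 0.1452]
tcp_rot: [[-0.05, 0.999, 0.001], [0.999, 0.05, -0.0], [-0.0, 0.001, -1.0]]
force: [-2.3, 1.3, 6.7]
opening: 0.454
grasp_force: 30.0
```

step_arm([
  [0,0,0.001,0,0,0,1],
  [0,0,0.001,0,0,0,1],
  [0,0,0.001,0,0,0,1],
  [0,0,0.001,0,0,0,1],
])

```text
time_s: 18.85
position: [0.6931, -0.0269, 0.145]
tcp_rot: [[-0.05, 0.999, 0.001], [0.999, 0.05, -0.0], [-0.0, 0.001, -1.0]]
force: [-3.3, 1.4, 6.9]
opening: 0.459
grasp_force: 30.0
```

View pics/w8.png

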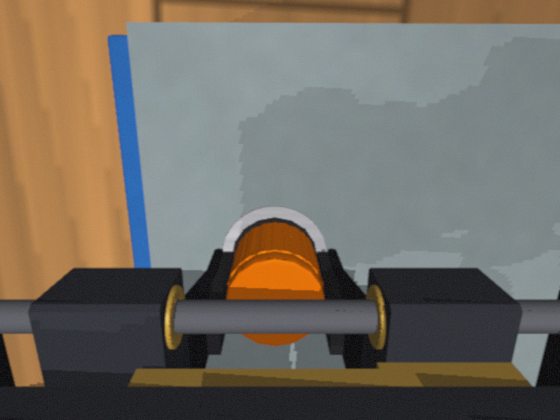

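The cap sits low and centred in the ring at about (275,250). The steady push is about 7 N and the mouth is about 28 mm below the tip, which puts the collar 3.5–4 mm down. Handing in.

```bash
python3 -c "
from rig import *
print(hand_in())"
```

```text
the job is handed in; nothing more can be done
None
```

I handed in the job at about 19 s; the judge's verdict was not shown. The spotted cup stands in the drawer, the drawer is shut against its stop, and the orange cap is clicked onto the stud. The fingers still hold it down at about 7 N, leaving the collar an estimated 3.5–4 mm down.

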